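# Run a fingertip along a curved tube rack to fold its caps shut

### The arm

A 6-joint arm with a two-finger parallel gripper is mounted at the origin on a cart in front of the work surface, level with it; the furniture and walls round the work are solid. World frame = base frame: x ahead of the robot, y to its left, z up, the work surface at z = 0. Lengths are in m, angles in rad, forces in N, time in s.
With the tool pointing down it reaches from about 0.4 to 0.825 m from the base axis. Payload 7 kg.
Tool frame: the origin (TCP) lies at the very end of the fingers, on their centre line; the grasp point (between the pads) lies 19 mm behind it; z points along the fingers, y is the line along which they close (so a half turn about z gives the same grasp; the last joint's range is limited). The gripper opens to 88 mm and grips with 3 to 60 N. Pads are 19 mm wide; open, the fingers measure 130 mm over their backs; the gripper's body (78 mm by 193 mm) begins 47 mm behind the grasp point.
Start: joints at [0.288, 0.359, 0.012, 0, -1.224, -0.288], TCP at [0.675, -0, 0.227] pointing down, gripper open.
Joint ranges: [-3.07, 3.07], [-1.43, 2.12], [-1.02, 1.25], [-3.03, 1.67], [-3.05, -0], [-3.03, 3.03]. Speed limits (rad/s): [2.39, 2.39, 3.01, 3.14, 3.14, 3.14].

### API

Orientations are given as [roll, pitch, yaw] about the fixed x, y, z axes, in that order (R = Rz(yaw) Ry(pitch) Rx(roll)).
In Python, from station import arm, grab_frame gives the robot as it stands.
- The arm moves only by the tool jog_arm, never from a script. Its argument "deltas" is a list that holds one entry, the list of rows, each a list of 4 numbers: the shift along the tool's x, y, z in units of 60 mm (1.0 is 60 mm), then the turn about the tool's z in units of 5 degrees (1.0 is 5 degrees). A call has 1 to 8 rows; each row is the pose to reach, as a shift and turn from the pose commanded when the call began, along the tool's axes at that moment; what a row does not reach only later rows make up. A row lasts 1/8 s, in which the tool goes at most 62.5 mm and 10.7 degrees, less where a joint would pass 70% of its speed; a pose out of reach is approached as far as the arm can. A call with a gripper value outside its range is refused whole. "grip" is the finger opening in mm, from 0 to 87.6, set as the call begins (left out, the last holds). The fingers move at their own pace and stop on an object; "squeeze" is the grip in N (left out, the last holds). Time passes only in rows, so rows that repeat a pose let the fingers close. It gives the time, the measured TCP pose, the force, the opening and the grip force at its end, in the units of the state.
- arm.get_state(): the state, without advancing time (a new reading comes with each control period).
- grab_frame(name): name is "scene" or "side" or "wrist"; returns a dict with "img" (420x560x3 uint8, red, green, blue), "vfov" (degrees; the focal length in pixels is half the picture's height over the tangent of half this angle, whatever the lens; pixels are square), "cx", "cy" (the principal point, pixels), "xyz" and "rotation" of the camera in the world. Camera axes: x right, y down, z forward; pixel columns grow to the right and rows downward; lengths in m; the calibration is good to about 2 mm. A picture is of the moment at which its call begins. There is no depth.
- arm.job_done(): hands the job in; it is judged then, once.
The state is a dict: "t": time; "q": joint angles; "qd": joint speeds; "joint_efforts": joint torques, N m; "eef_pos": TCP position; "ee_rot": TCP orientation; "force": force on the tool from outside, world axes, zero at the start; "moment": the same for the moment, N m; "width": finger opening in m; "gripper_force": force on a finger pad.
Only numpy, scipy, OpenCV 4.12 (cv2) and the standard library are available. Lean on these libraries where they do the work, as an engineer would, in place of code of your own. Each camera call takes 0.05 s, during which the arm holds its last target. There are 200 camera calls.

### The job

Close the green-capped tubes: run the fingertips lightly along the top of their curved row, from the rack's orange pad to its black pad, so that every green cap folds over and lies shut on its tube. Do not lift or shove either rack, leave the violet caps open and the other things where they are, and finish clear of the rack.

Things in the scene. Friction and masses are not known exactly. Their poses are not given: they have to be found in the camera images.
- green_rack: Rack to work on: loose horseshoe rack (130 x 236 mm, 2.2 kg), heavy 12 mm green base, white deck 34 mm up, one curved row of 7 white tubes with green flip caps. Origin under its middle, z up. Row in this frame: an arc of radius 90 mm about x = -50, y = 0 mm (point at angle a: x = -50 + 90 cos a, y = 90 sin a); tubes 1 to 7 at a = -60, -40, -20, 0, 20, 40, 60 deg
- violet_rack: Rack to leave alone: same shape, size and frame as green_rack, but with violet base and violet caps, also standing open
- green_rack_start (a point): centre of the top of the green rack's flat orange pad (36 x 26 mm), where the run starts: on the row's arc at a = -84 deg, 44 mm up. Pads and the two white 3 mm guide rails along the row (10.5 mm either side of its middle) are level; shut caps lie 0.5 mm lower. A fingertip sliding on the rails, or just above, folds the caps shut. Axes as the rack's
- green_rack_finish (a point): centre of the top of the green rack's flat black pad (36 x 26 mm), where the run finishes: on the row's arc at a = +84 deg, 44 mm up. Axes as the rack's
- green_rack_hinge1 (a point): hinge of green cap 1; all are alike: on the tube's side towards the orange pad, 7.5 mm from the tube's axis, 41 mm up. Caps are 13 mm across, reach 17 mm from the hinge, and start standing up or leaning up to 25 deg towards the orange pad, tips under 60 mm up. The hinge is stiff (0.004 N m): a cap stays at the angle it is left
- green_cap1 (a joint): angle of green cap 1, counted from the orange pad (rad): 0 = lying shut on its tube, 1.57 = upright, 2.0 = stop; starts 1.55 to 1.95; counts as shut below 0.35
- green_cap2 (a joint): angle of green cap 2, counted from the orange pad (rad): 0 = lying shut on its tube, 1.57 = upright, 2.0 = stop; starts 1.55 to 1.95; counts as shut below 0.35
- green_cap3 (a joint): angle of green cap 3, counted from the orange pad (rad): 0 = lying shut on its tube, 1.57 = upright, 2.0 = stop; starts 1.55 to 1.95; counts as shut below 0.35
- green_cap4 (a joint): angle of green cap 4, counted from the orange pad (rad): 0 = lying shut on its tube, 1.57 = upright, 2.0 = stop; starts 1.55 to 1.95; counts as shut below 0.35
- green_cap5 (a joint): angle of green cap 5, counted from the orange pad (rad): 0 = lying shut on its tube, 1.57 = upright, 2.0 = stop; starts 1.55 to 1.95; counts as shut below 0.35
- green_cap6 (a joint): angle of green cap 6, counted from the orange pad (rad): 0 = lying shut on its tube, 1.57 = upright, 2.0 = stop; starts 1.55 to 1.95; counts as shut below 0.35
- green_cap7 (a joint): angle of green cap 7, counted from the orange pad (rad): 0 = lying shut on its tube, 1.57 = upright, 2.0 = stop; starts 1.55 to 1.95; counts as shut below 0.35
- violet_cap1 (a joint): angle of violet cap 1, as for the green caps; must stay open
- violet_cap2 (a joint): angle of violet cap 2, as for the green caps; must stay open
- violet_cap3 (a joint): angle of violet cap 3, as for the green caps; must stay open
- violet_cap4 (a joint): angle of violet cap 4, as for the green caps; must stay open
- violet_cap5 (a joint): angle of violet cap 5, as for the green caps; must stay open
- violet_cap6 (a joint): angle of violet cap 6, as for the green caps; must stay open
- violet_cap7 (a joint): angle of violet cap 7, as for the green caps; must stay open
- cool_block: bystander: violet gel cooling block with a few tubes, 98 x 66 x 59 mm, loose, origin under its centre
- marker_black: bystander: black and white marker pen lying down, 135 mm long, loose, origin under its centre
- note_block: bystander: yellow block of notes, 70 x 70 x 16 mm, loose, origin under its centre
- dropper: bystander: small amber dropper bottle, 34 mm across, 102 mm high, loose, origin under its centre

How it is judged:
By the outcome, as a careful person would: the job done as asked, in the order asked, and still so for the second after the job is handed in, with the robot touching nothing.
It also fails if it takes over 48 s, if anything falls off the work surface, if the arm or the gripper's body presses on something with over 40 N, if the wrist force passes 120 N, or if a joint passes its speed limit or range.

## Working session

There is one attempt and no reset: what is moved stays moved. The work goes in short steps, Python scripts to look and compute and a tool call to move; the robot and the scene stay as the last step left them, time stands still between calls to the robot, and variables do not carry over. Pictures are saved under pics/ and viewed, at most 10 in all, crops included, and the job is handed in when it is done.

Besides the shell and the picture viewer there is one more tool, called after "Call:" by a JSON object that holds its "name" and its "arguments", one argument or row to a line. jog_arm: Moves the arm, as the interface text tells. Its arguments: {"type":"object","properties":{"deltas":{"type":"array"},"grip":{"type":"number"},"squeeze":{"type":"number"}},"required":["deltas"]}

```bash
mkdir -p pics; python3 - <<'E'
from station import arm, grab_frame
import cv2,pickle
d={}
for n in("scene","side","wrist"):
    f=grab_frame(n); d[n]=f
    cv2.imwrite(f"pics/{n}0.png",f["img"][:,:,::-1]); print(n,f["vfov"],f["cx"],f["cy"],f["xyz"],f["rotation"])
pickle.dump(d,open("f0.pkl","wb"))
s=arm.get_state();print(s["t"],s["eef_pos"],s["ee_rot"],s["width"])
E
```

```text
scene 49.03144317471663 276.5859320834155 210.2674561305513 [-0.42347675 -0.52391463  0.8229554 ] [-2.19391192 -0.01964109 -1.03370294]
side 57.162087949583174 282.3476711637551 211.96604236631887 [ 0.2770394  -1.00918403  0.63726508] [-2.07217327  0.01382911 -0.24697692]
wrist 69.83884056025214 278.3749449719059 208.83531333224747 [ 0.67433193 -0.07253267  0.38354311] [ 2.87079928e+00 -2.14509979e-03  3.14153437e+00]
0.15 [ 6.74648496e-01 -1.92531188e-05  2.25853029e-01] [ 3.14035393e+00 -1.23011108e-04 -1.57090779e+00] 0.0878364431733416
```

View pics/scene0.png

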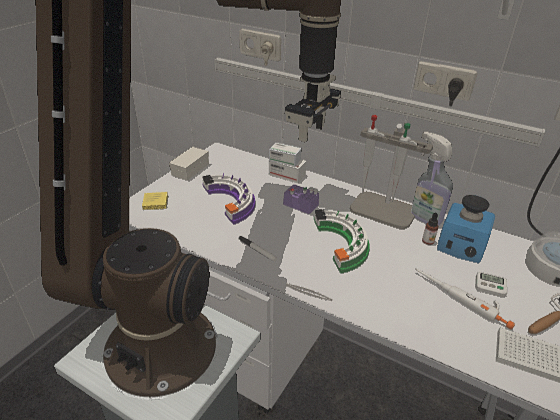

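View pics/wrist0.png

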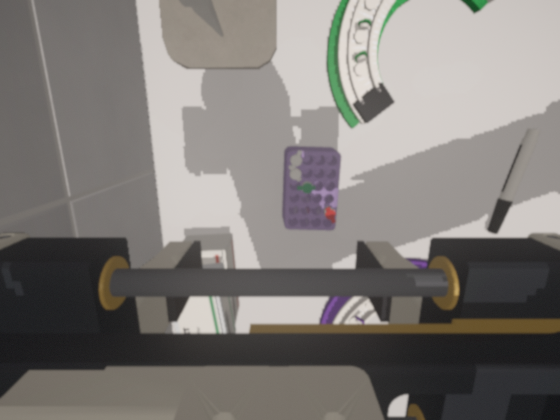

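The scene view shows the green rack, with its black pad near (321,214) and orange pad near (341,255). The violet rack is to the left, its orange pad near (231,208). The wrist view shows the black pad near (373,103).

```bash
python3 - <<'E'
import pickle,cv2,numpy as np
d=pickle.load(open("f0.pkl","rb"))
a=d["scene"]["img"][195:285,295:385]; b=d["side"]["img"]
a=cv2.resize(a,(540,540),interpolation=cv2.INTER_CUBIC)
cv2.imwrite("pics/sc.png",a[:,:,::-1])
E
```

```text
(no output)
```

View pics/sc.png

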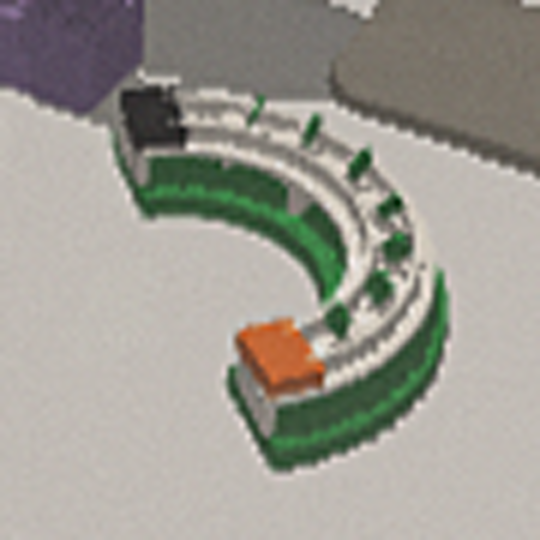

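View pics/side0.png

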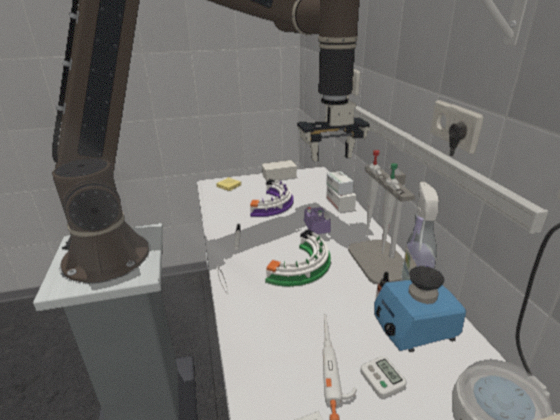

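```bash
cat > h.py <<'E'
import numpy as np
from scipy.spatial.transform import Rotation as R
def back(f,px,z):
    F=f["img"].shape[0]/2/np.tan(np.radians(f["vfov"]/2))
    r=R.from_euler("xyz",f["rotation"]).apply([(px[0]-f["cx"])/F,(px[1]-f["cy"])/F,1])
    c=np.array(f["xyz"]); return c+r*(z-c[2])/r[2]
def proj(f,P):
    F=f["img"].shape[0]/2/np.tan(np.radians(f["vfov"]/2))
    p=R.from_euler("xyz",f["rotation"]).inv().apply(np.atleast_2d(P)-f["xyz"])
    return np.c_[f["cx"]+F*p[:,0]/p[:,2],f["cy"]+F*p[:,1]/p[:,2]]
def pose(S,F_):   # start, finish points -> rack x,y,yaw
    v=F_[:2]-S[:2]; yaw=np.arctan2(v[1],v[0])-np.pi/2; m=(S[:2]+F_[:2])/2
    o=m-np.array([np.cos(yaw),np.sin(yaw)])*(-.05+.09*np.cos(np.radians(84)))
    return o,yaw,np.linalg.norm(v)
E
python3 - <<'E'
import pickle;from h import *
d=pickle.load(open("f0.pkl","rb"))
for n,o,b in(("scene",(341.3,253.5),(320,214.2)),("side",(273,266),(307,235))):
    S,E=back(d[n],o,.044),back(d[n],b,.044);print(n,S,E,pose(S,E))
print(back(d["wrist"],(373,103),.044))
print(back(d["scene"],(231,208),.044),back(d["scene"],(207.5,181),.044))
E
```

```text
scene [ 0.44114721 -0.22084582  0.044     ] [ 0.56601265 -0.09776142  0.044     ] (array([ 0.53207621, -0.18821224]), np.float64(-0.7925810624219751), np.float64(0.17533154082008295))
side [ 0.44061811 -0.22924659  0.044     ] [ 0.56843665 -0.11058502  0.044     ] (array([ 0.53214517, -0.19966482]), np.float64(-0.822532009541144), np.float64(0.1744079972639151))
[ 0.5725524  -0.09550029  0.044     ]
[0.45458815 0.13555482 0.044     ] [0.53520712 0.28355067 0.044     ]
```

Call:
{"name": "jog_arm", "arguments": {
  "deltas": [
    [[0.3,0.4,0,0],[0.7,0.9,0,0],[1.1,1.4,0,0],[1.4,1.9,0,0],[1.65,2.2,0,0],[1.7,2.3,0,0],[1.7,2.3,0,0],[1.7,2.3,0,0]]
  ],
  "grip": 0,
  "squeeze": 10
}}

```text
t: 1.15
eef_pos: [0.5377, -0.1016, 0.2264]
ee_rot: [3.142, -0.0, -1.57]
force: [0.4, -0.1, 0.4]
width: 0.0131
gripper_force: 0.0
```

```bash
python3 - <<'E'
from station import arm, grab_frame
import cv2,pickle
f=grab_frame("wrist"); pickle.dump(f,open("w1.pkl","wb"))
cv2.imwrite("pics/w1.png",cv2.resize(f["img"][:300],(800,429),interpolation=cv2.INTER_CUBIC)[:,:,::-1])
s=arm.get_state();print(s["t"],s["eef_pos"],s["ee_rot"],s["width"],s["q"],s["force"],f["xyz"],f["rotation"])
E
```

```text
1.2 [ 0.53769311 -0.10159235  0.22630417] [ 3.14134080e+00 -7.05517238e-05 -1.57033880e+00] 0.009551290124419215 [ 1.71392897e-01  1.49201846e-01 -2.71597847e-01  2.92282848e-05
 -1.15025682e+00 -1.70947314e-01] [-0.375825    0.47021945 -0.51309283] [ 0.53729937 -0.17414527  0.38419975] [ 2.87072432e+00 -7.39142702e-04 -3.14114223e+00]
```

View pics/w1.png

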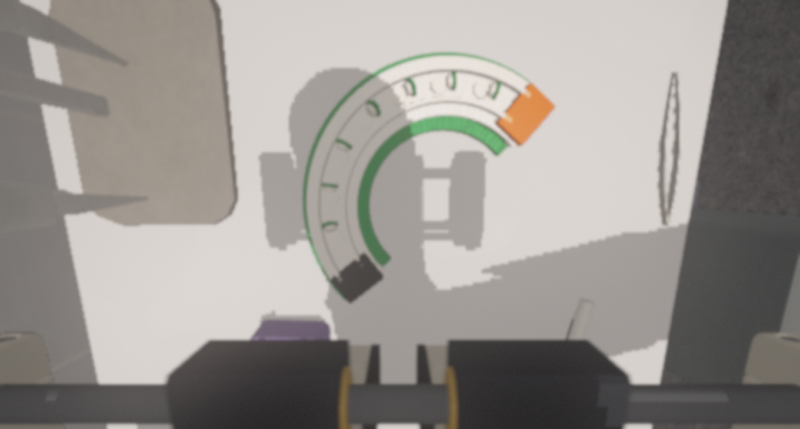

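The top-down view shows the whole rack clearly: orange pad near (527,114) and black pad near (357,278) in the 1.43x picture.

```bash
python3 - <<'E'
import pickle,cv2;from h import *
f=pickle.load(open("w1.pkl","rb"));im=f["img"];hsv=cv2.cvtColor(im,cv2.COLOR_RGB2HSV)
def comp(m,near):
    n,l,s,c=cv2.connectedComponentsWithStats(m.astype(np.uint8)*255)
    k=1+np.argmin(np.linalg.norm(c[1:]-near,axis=1)+(s[1:,4]<150)*1e3)
    r=cv2.minAreaRect(np.argwhere(l==k)[:,::-1].astype(np.float32));print(c[k],s[k,4],r);return np.array(r[0])
o=comp((hsv[...,0]<20)&(hsv[...,1]>130)&(hsv[...,2]>90),(369,80))
b=comp((hsv[...,2]<75)&(hsv[...,1]<90),(250,195))
S,E=back(f,o,.044),back(f,b,.044);p,yaw,L=pose(S,E);print(S,E,p,yaw,L)
# overlay: pads, rails, tubes, base edge
def W(r,a,z):
    a=np.radians(a);q=np.c_[-.05+r*np.cos(a),r*np.sin(a)];c,s=np.cos(yaw),np.sin(yaw)
    return np.c_[q@np.array([[c,s],[-s,c]])+p,np.full(len(a),z)]
k=2;v=cv2.resize(im[:230,180:420],None,fx=3,fy=3,interpolation=cv2.INTER_CUBIC)[:,:,::-1].copy()
def px(P):return np.int32(np.round((proj(f,P)-[180,0]+.5)*3-.5))
for r in(.0795,.1005): cv2.polylines(v,[px(W(r,np.arange(-74,75,2),.044))],False,(255,0,0),1)
for q in px(W(.09,np.array([-84,-60,-40,-20,0,20,40,60,84]),.043)): cv2.circle(v,tuple(map(int,q)),3,(0,0,255),-1)
v=v[:600];cv2.imwrite("pics/ov.png",v)
E
```

```text
[368.01462766  79.94414894] 752 ((367.2411804199219, 79.63529968261719), (22.88616371154785, 36.227386474609375), 40.601295471191406)
[254.54054054 195.15765766] 222 ((253.95753479003906, 196.47640991210938), (15.929085731506348, 29.041446685791016), 29.05460548400879)
[ 0.44385897 -0.22033991  0.044     ] [ 0.56534672 -0.09455157  0.044     ] [ 0.53380082 -0.18564546] -0.7680080462310499 0.17487703787103742
```

View pics/ov.png

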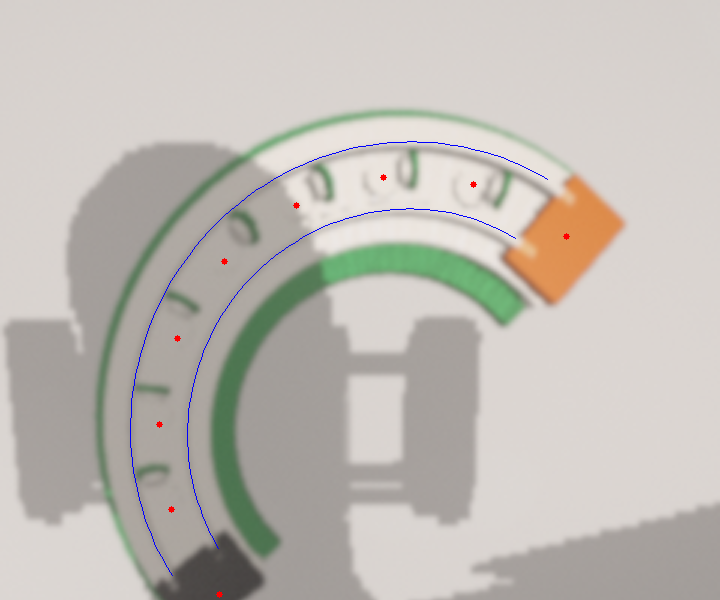

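The overlay matches at tubes 1 and 2. At the black pad it is about 4 mm off because the mask there was poor (pad spacing 175 mm against 179 mm). I'll refit the pose using pad-box silhouettes.

```bash
cat > fit.py <<'E'
import pickle,cv2;from h import *
from scipy.optimize import minimize
f=pickle.load(open("w1.pkl","rb"));K=4
im=cv2.resize(f["img"],None,fx=K,fy=K,interpolation=cv2.INTER_CUBIC);hsv=cv2.cvtColor(im,cv2.COLOR_RGB2HSV)
def near(c,r=35):
    m=np.zeros(im.shape[:2],np.uint8);cv2.circle(m,(int(c[0]*K),int(c[1]*K)),r*K,255,-1);return m>0
mo=(hsv[...,0]<20)&(hsv[...,1]>110)&(hsv[...,2]>80)&near((368,80))
mb=(hsv[...,2]<118)&(hsv[...,1]<75)&near((250,194),30)
def box(p,a,t):
    x,y,w=p;a=np.radians(a);n=np.array([np.cos(a),np.sin(a)]);u=np.array([-n[1],n[0]])
    q=[np.r_[np.array([-.05,0])+n*(.09+i*.018)+u*j*.013,z] for z in(.044,.044-t) for i in(-1,1) for j in(-1,1)]
    return R.from_euler("z",w).apply(q)+[x,y,0]
def mask(P):
    m=np.zeros(im.shape[:2],np.uint8);q=(proj(f,P)+.5)*K-.5
    cv2.fillConvexPoly(m,cv2.convexHull(np.int32(np.round(q*16))),255,shift=4);return m>0
def ious(v):
    r=[]
    for m,a in((mo,-84),(mb,84)):
        k=mask(box((v[0]/1e3,v[1]/1e3,v[2]/100),a,max(v[3],0)/1e3));r.append((m&k).sum()/(m|k).sum())
    return r
best=min((minimize(lambda v:-sum(ious(v)),[534+d,-187,w,t],method="Nelder-Mead",options=dict(initial_simplex=np.array([534+d,-187,w,t])+np.r_[np.zeros((1,4)),np.eye(4)*4])) for d in(-2,2) for w in(-80,-76) for t in(4,9)),key=lambda r:r.fun)
print(best.x,ious(best.x),mo.sum()/K/K,mb.sum()/K/K)
x=best.x;o=im[:,:,::-1].copy()
for a in(-84,84):
    c,_=cv2.findContours(mask(box((x[0]/1e3,x[1]/1e3,x[2]/100),a,x[3]/1e3)).astype(np.uint8),0,1);cv2.drawContours(o,c,-1,(255,255,0),1)
A=np.radians(np.arange(-74,75,2.))
for r in(.0795,.1005):
    q=R.from_euler("z",x[2]/100).apply(np.c_[-.05+r*np.cos(A),r*np.sin(A),0*A+.044])+[x[0]/1e3,x[1]/1e3,0]
    cv2.polylines(o,[np.int32(np.round((proj(f,q)+.5)*K-.5))],False,(255,0,0),1)
cv2.imwrite("pics/fit.png",cv2.resize(o[100:900,760:1640],(660,600),interpolation=cv2.INTER_AREA))
E
python3 fit.py
```

```text
[ 534.80667767 -187.75299027  -80.37348545    4.17719927] [np.float64(0.8359678673231407), np.float64(0.9093472317156528)] 807.75 683.125
```

View pics/fit.png

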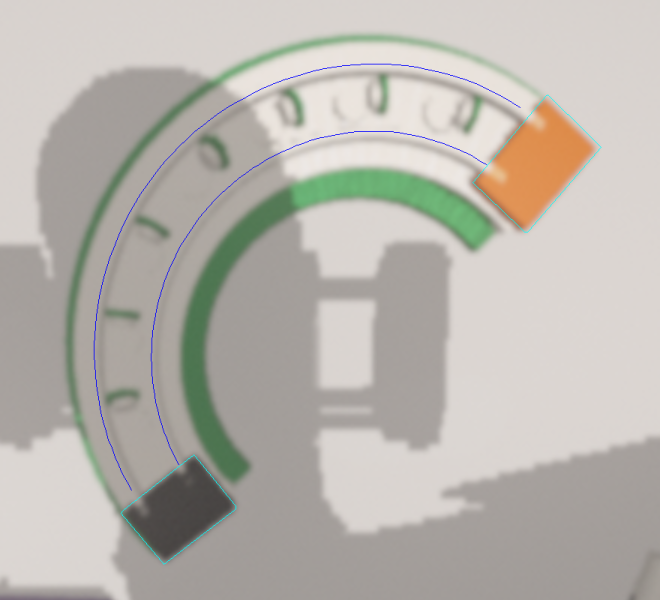

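Pose: the rack is at (0.535, -0.188) with yaw -0.804, and both pad outlines match to about 1 mm. I'll run at a fixed tool yaw with tool y along 120°, which stays wide across the row at every tube and keeps the gripper body clear of the stand. Next I'll compute the waypoints.

```bash
cat > wp.py <<'E'
from h import *
from station import arm
s=arm.get_state();print(s["t"],np.round(s["eef_pos"],4),np.round(s["ee_rot"],4),np.round(s["force"],2),s["width"])
def P(a):
    a=np.radians(a);return R.from_euler("z",-.804).apply([-.05+.09*np.cos(a),.09*np.sin(a),.044])+[.5348,-.1878,0]
def show(A,yaw):
    T=R.from_euler("xyz",[np.pi,0,np.radians(yaw)])
    for a in A: print(a,np.round(P(a),4),np.round(T.inv().apply(P(a)-s["eef_pos"])/.06,2))
E
python3 - <<'E'
from wp import *
show([-92,-84],-90);show([-92],-150)
E
```

```text
1.2 [ 0.5377 -0.1016  0.2263] [ 3.1413e+00 -1.0000e-04 -1.5703e+00] [-0.38  0.47 -0.51] 0.009551290124419215
-92 [ 0.4332 -0.2119  0.044 ] [1.84 1.74 3.04]
-84 [ 0.4422 -0.2207  0.044 ] [1.98 1.59 3.04]
-92 [ 0.4332 -0.2119  0.044 ] [ 2.43 -0.72  3.04]
```

Call:
{"name": "jog_arm", "arguments": {
  "deltas": [
    [[0.3,0.3,0.2,1.7],[0.6,0.6,0.5,3.4],[0.95,0.9,0.9,5.2],[1.25,1.2,1.3,7],[1.55,1.45,1.7,8.8],[1.75,1.65,2.1,10.5],[1.84,1.74,2.4,12],[1.84,1.74,2.4,12]]
  ]
}}

```text
t: 2.2
eef_pos: [0.4318, -0.2124, 0.0813]
ee_rot: [3.14, -0.003, -2.618]
force: [-0.3, -0.3, 0.3]
width: 0.0004
gripper_force: 0.0
```

Call:
{"name": "jog_arm", "arguments": {
  "deltas": [
    [[0,0,0.1,0],[0,0,0.2,0],[0,0,0.3,0],[0,0,0.4,0],[0,0,0.4,0],[0,0,0.4,0]]
  ]
}}

```text
t: 2.95
eef_pos: [0.4327, -0.2125, 0.0586]
ee_rot: [-3.141, 0.0, -2.618]
force: [0.5, 0.4, 0.3]
width: 0.0003
gripper_force: 0.0
```

```bash
python3 - <<'E'
from wp import *
show([-92],-150)
from station import grab_frame
import cv2
f=grab_frame("scene");cv2.imwrite("pics/s2.png",cv2.resize(f["img"][170:290,270:430],None,fx=5,fy=5,interpolation=cv2.INTER_CUBIC)[:,:,::-1])
E
```

```text
2.95 [ 0.4327 -0.2125  0.0586] [-3.1415  0.     -2.6179] [0.48 0.41 0.32] 0.000316384290732136
-92 [ 0.4332 -0.2119  0.044 ] [-0.01  0.    0.24]
```

View pics/s2.png

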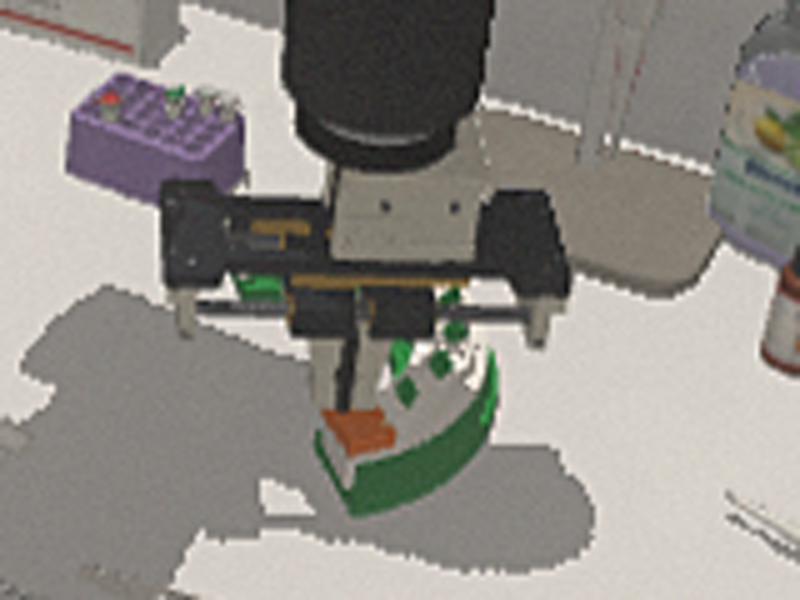

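The fingers hover over the free end of the orange pad, around (350,410), and are clear of cap 1. I'll lower gently.

Call:
{"name": "jog_arm", "arguments": {
  "deltas": [
    [[0,0,0.08,0],[0,0,0.16,0],[0,0,0.2,0],[0,0,0.22,0],[0,0,0.22,0]]
  ]
}}

```text
t: 3.62
eef_pos: [0.4325, -0.2124, 0.0453]
ee_rot: [3.141, -0.0, -2.618]
force: [-0.9, -0.4, -0.5]
width: 0.0005
gripper_force: 0.0
```

Call:
{"name": "jog_arm", "arguments": {
  "deltas": [
    [[0,0,0.01,0],[0,0,0.01,0],[0,0,0.02,0],[0,0,0.02,0]]
  ]
}}

```text
t: 4.12
eef_pos: [0.4327, -0.2124, 0.0443]
ee_rot: [-3.141, 0.0, -2.618]
force: [-0.6, 0.5, 2.3]
width: 0.0006
gripper_force: 1.1
```

```bash
python3 -c "
from wp import *
show(list(range(-92,-35,4)),-150)"
```

```text
4.125 [ 0.4327 -0.2124  0.0443] [-3.1415e+00  1.0000e-04 -2.6179e+00] [-0.57  0.54  2.33] 0.0005877214772024878
-92 [ 0.4332 -0.2119  0.044 ] [-0.01  0.    0.01]
-88 [ 0.4375 -0.2165  0.044 ] [-0.04 -0.1   0.01]
-84 [ 0.4422 -0.2207  0.044 ] [-0.07 -0.2   0.01]
-80 [ 0.4471 -0.2245  0.044 ] [-0.11 -0.3   0.01]
-76 [ 0.4523 -0.2281  0.044 ] [-0.15 -0.39  0.01]
-72 [ 0.4578 -0.2312  0.044 ] [-0.21 -0.48  0.01]
-68 [ 0.4634 -0.234   0.044 ] [-0.26 -0.57  0.01]
-64 [ 0.4692 -0.2363  0.044 ] [-0.33 -0.65  0.01]
-60 [ 0.4752 -0.2383  0.044 ] [-0.4  -0.73  0.01]
-56 [ 0.4813 -0.2398  0.044 ] [-0.47 -0.8   0.01]
-52 [ 0.4875 -0.2409  0.044 ] [-0.55 -0.87  0.01]
-48 [ 0.4937 -0.2416  0.044 ] [-0.64 -0.93  0.01]
-44 [ 0.5    -0.2418  0.044 ] [-0.73 -0.98  0.01]
-40 [ 0.5063 -0.2416  0.044 ] [-0.82 -1.03  0.01]
-36 [ 0.5125 -0.2409  0.044 ] [-0.92 -1.08  0.01]
```

Light contact at z = 44.3 mm with 2 N, as expected. I'll start the run.

Call:
{"name": "jog_arm", "arguments": {
  "deltas": [
    [[-0.04,-0.1,0,0],[-0.07,-0.2,0,0],[-0.11,-0.3,0,0],[-0.15,-0.39,0,0],[-0.21,-0.48,0,0],[-0.26,-0.57,0,0],[-0.33,-0.65,0,0],[-0.4,-0.73,0,0]]
  ]
}}

```text
t: 5.12
eef_pos: [0.4755, -0.2385, 0.0441]
ee_rot: [3.142, -0.0, -2.618]
force: [-2.2, 0.8, 2.0]
width: 0.0006
gripper_force: 1.3
```

```bash
python3 -c "
from wp import *
show(list(range(-60,-23,4)),-150)"
```

```text
5.125 [ 0.4755 -0.2385  0.0441] [ 3.1415e+00 -1.0000e-04 -2.6181e+00] [-2.22  0.81  2.01] 0.0005545650617128372
-60 [ 0.4752 -0.2383  0.044 ] [0.   0.01 0.  ]
-56 [ 0.4813 -0.2398  0.044 ] [-0.07 -0.07  0.  ]
-52 [ 0.4875 -0.2409  0.044 ] [-0.15 -0.13  0.  ]
-48 [ 0.4937 -0.2416  0.044 ] [-0.24 -0.2   0.  ]
-44 [ 0.5    -0.2418  0.044 ] [-0.33 -0.25  0.  ]
-40 [ 0.5063 -0.2416  0.044 ] [-0.42 -0.3   0.  ]
-36 [ 0.5125 -0.2409  0.044 ] [-0.51 -0.34  0.  ]
-32 [ 0.5187 -0.2398  0.044 ] [-0.61 -0.38  0.  ]
-28 [ 0.5248 -0.2383  0.044 ] [-0.71 -0.41  0.  ]
-24 [ 0.5308 -0.2364  0.044 ] [-0.82 -0.43  0.  ]
```

Call:
{"name": "jog_arm", "arguments": {
  "deltas": [
    [[-0.07,-0.07,0,0],[-0.15,-0.13,0,0],[-0.24,-0.2,0,0],[-0.33,-0.25,0,0],[-0.42,-0.3,0,0],[-0.51,-0.34,0,0],[-0.61,-0.38,0,0],[-0.71,-0.41,0,0]]
  ]
}}

```text
t: 6.12
eef_pos: [0.5237, -0.2384, 0.0441]
ee_rot: [3.14, -0.002, -2.618]
force: [-6.5, -1.5, 7.6]
width: 0.0004
gripper_force: 3.8
```

```bash
python3 -c "
from wp import *
show(list(range(-28,5,4)),-150)"
```

```text
6.125 [ 0.5237 -0.2384  0.0441] [ 3.1405e+00 -1.9000e-03 -2.6181e+00] [-6.53 -1.53  7.59] 0.00037954548867800053
-28 [ 0.5248 -0.2383  0.044 ] [-0.02 -0.01  0.  ]
-24 [ 0.5308 -0.2364  0.044 ] [-0.12 -0.03  0.  ]
-20 [ 0.5366 -0.2341  0.044 ] [-0.22 -0.05  0.  ]
-16 [ 0.5423 -0.2313  0.044 ] [-0.33 -0.05  0.  ]
-12 [ 0.5477 -0.2282  0.044 ] [-0.43 -0.05  0.  ]
-8 [ 0.5529 -0.2247  0.044 ] [-0.54 -0.05  0.  ]
-4 [ 0.5579 -0.2208  0.044 ] [-0.64 -0.03  0.  ]
0 [ 0.5626 -0.2166  0.044 ] [-0.74 -0.01  0.  ]
4 [ 0.5669 -0.2121  0.044 ] [-0.84  0.02  0.  ]
```

The force rose to 7.6 N, so I'll ease up about 0.6 mm.

Call:
{"name": "jog_arm", "arguments": {
  "deltas": [
    [[0,0,-0.01,0],[-0.1,-0.02,-0.01,0],[-0.2,-0.04,-0.01,0],[-0.31,-0.04,-0.01,0],[-0.41,-0.04,-0.01,0],[-0.52,-0.04,-0.01,0],[-0.62,-0.02,-0.01,0],[-0.72,0,-0.01,0]]
  ]
}}

```text
t: 7.12
eef_pos: [0.5624, -0.2165, 0.0448]
ee_rot: [-3.141, 0.0, -2.618]
force: [-0.0, -0.2, 1.3]
width: 0.0008
gripper_force: 0.1
```

```bash
python3 -c "
from wp import *
show(list(range(0,37,4)),-150)"
```

```text
7.125 [ 0.5624 -0.2165  0.0448] [-3.1413e+00  5.0000e-04 -2.6180e+00] [-0.02 -0.2   1.28] 0.0007899268231387084
0 [ 0.5626 -0.2166  0.044 ] [-0.   -0.    0.01]
4 [ 0.5669 -0.2121  0.044 ] [-0.1   0.03  0.01]
8 [ 0.571  -0.2073  0.044 ] [-0.2   0.06  0.01]
12 [ 0.5747 -0.2022  0.044 ] [-0.3   0.1   0.01]
16 [ 0.578  -0.1969  0.044 ] [-0.39  0.15  0.01]
20 [ 0.581  -0.1913  0.044 ] [-0.48  0.21  0.01]
24 [ 0.5835 -0.1856  0.044 ] [-0.56  0.27  0.01]
28 [ 0.5857 -0.1797  0.044 ] [-0.64  0.34  0.01]
32 [ 0.5874 -0.1737  0.044 ] [-0.72  0.41  0.01]
36 [ 0.5887 -0.1675  0.044 ] [-0.79  0.49  0.01]
```

Call:
{"name": "jog_arm", "arguments": {
  "deltas": [
    [[-0.1,0.03,0,0],[-0.2,0.06,0,0],[-0.3,0.1,0,0],[-0.39,0.15,0,0],[-0.48,0.21,0,0],[-0.56,0.27,0,0],[-0.64,0.34,0,0],[-0.72,0.41,0,0]]
  ]
}}

```text
t: 8.12
eef_pos: [0.5871, -0.1734, 0.0448]
ee_rot: [-3.142, 0.0, -2.618]
force: [-0.2, 0.2, 0.1]
width: 0.0003
gripper_force: 0.2
```

```bash
python3 -c "
from wp import *
show(list(range(32,89,4)),-150)"
```

```text
8.125 [ 0.5871 -0.1734  0.0448] [-3.1415e+00  1.0000e-04 -2.6180e+00] [-0.22  0.19  0.11] 0.00032512274063127485
32 [ 0.5874 -0.1737  0.044 ] [-0.   -0.01  0.01]
36 [ 0.5887 -0.1675  0.044 ] [-0.07  0.07  0.01]
40 [ 0.5896 -0.1613  0.044 ] [-0.14  0.15  0.01]
44 [ 0.59  -0.155  0.044] [-0.2   0.24  0.01]
48 [ 0.5901 -0.1488  0.044 ] [-0.25  0.33  0.01]
52 [ 0.5896 -0.1425  0.044 ] [-0.29  0.43  0.01]
56 [ 0.5888 -0.1363  0.044 ] [-0.33  0.52  0.01]
60 [ 0.5875 -0.1301  0.044 ] [-0.37  0.62  0.01]
64 [ 0.5857 -0.1241  0.044 ] [-0.39  0.72  0.01]
68 [ 0.5836 -0.1182  0.044 ] [-0.41  0.83  0.01]
72 [ 0.581  -0.1124  0.044 ] [-0.42  0.93  0.01]
76 [ 0.5781 -0.1069  0.044 ] [-0.42  1.04  0.01]
80 [ 0.5748 -0.1016  0.044 ] [-0.42  1.14  0.01]
84 [ 0.5711 -0.0965  0.044 ] [-0.41  1.24  0.01]
88 [ 0.5671 -0.0916  0.044 ] [-0.39  1.35  0.01]
```

Call:
{"name": "jog_arm", "arguments": {
  "deltas": [
    [[-0.07,0.07,0,0],[-0.14,0.15,0,0],[-0.2,0.24,0,0],[-0.25,0.33,0,0],[-0.29,0.43,0,0],[-0.33,0.52,0,0],[-0.37,0.62,0,0],[-0.39,0.72,0,0]]
  ]
}}

```text
t: 9.12
eef_pos: [0.5856, -0.1243, 0.0447]
ee_rot: [3.142, 0.0, -2.618]
force: [-0.2, 1.1, -0.3]
width: 0.0003
gripper_force: 0.1
```

Call:
{"name": "jog_arm", "arguments": {
  "deltas": [
    [[-0.02,0.11,0,0],[-0.03,0.21,0,0],[-0.03,0.32,0,0],[-0.03,0.42,0,0],[-0.02,0.52,0,0],[-0.01,0.58,0,0],[-0.01,0.58,0,0]]
  ]
}}

```text
t: 10.0
eef_pos: [0.5686, -0.0941, 0.0448]
ee_rot: [-3.142, -0.0, -2.618]
force: [0.2, -0.1, 0.0]
width: 0.0003
gripper_force: 0.0
```

Call:
{"name": "jog_arm", "arguments": {
  "deltas": [
    [[0,0,-0.2,0],[0,0,-0.6,0],[0,0,-1.1,0],[0,0,-1.6,0],[0,0,-2.1,0],[0,0,-2.6,0],[0,0,-3,0],[0,0,-3,0]]
  ]
}}

```text
t: 11.0
eef_pos: [0.57, -0.0945, 0.2279]
ee_rot: [-3.139, 0.004, -2.618]
force: [0.7, -1.0, 0.4]
width: 0.0007
gripper_force: 0.0
```

Call:
{"name": "jog_arm", "arguments": {
  "deltas": [
    [[0.1,0.03,0,-1.7],[0.2,0.06,0,-3.5],[0.3,0.1,0,-5.3],[0.4,0.13,0,-7.1],[0.5,0.17,0,-8.9],[0.53,0.17,0,-10.6],[0.53,0.17,0,-12],[0.53,0.17,0,-12]]
  ]
}}

```text
t: 12.0
eef_pos: [0.5358, -0.1015, 0.2246]
ee_rot: [3.141, 0.0, -1.572]
force: [-0.2, 0.7, 0.2]
width: 0.0006
gripper_force: 0.0
```

```bash
sed -i 's/w1.pkl/w2.pkl/;s#pics/fit.png#pics/fit2.png#' fit.py; python3 - <<'E'
from station import arm, grab_frame
import pickle
pickle.dump(grab_frame("wrist"),open("w2.pkl","wb"));s=arm.get_state();print(s["t"],s["eef_pos"])
E
python3 fit.py
```

```text
12.05 [ 0.5359068  -0.10146553  0.22462334]
[ 534.7160746  -187.48088997  -80.34382606    3.85890669] [np.float64(0.8309064083648726), np.float64(0.9004237288135594)] 810.5625 686.9375
```

View pics/fit2.png

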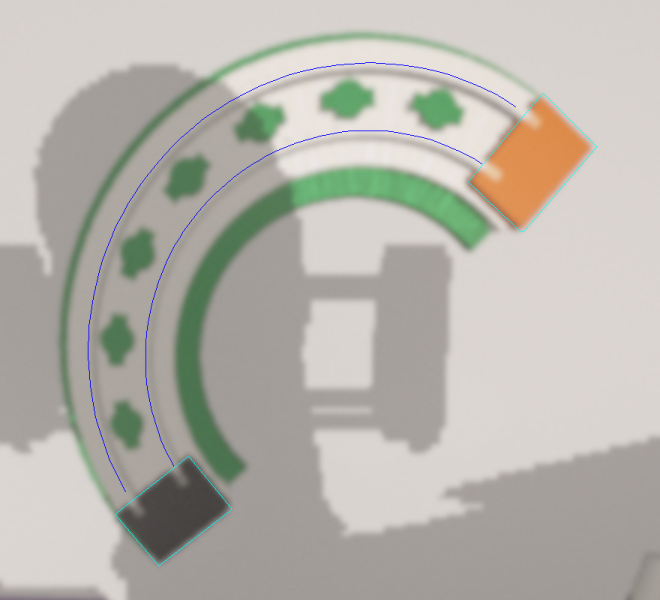

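All seven green caps lie flat over their tubes, and the rack moved less than 0.3 mm. The arm is clear, so I'm handing in.

```bash
python3 -c "
from station import arm
print(arm.job_done())"
```

```text
the job is handed in; nothing more can be done
None
```

All seven green caps are folded shut in one light run from the orange pad to the black pad; the green rack shifted less than 0.3 mm, the arm ended clear, and the job was handed in at about 12 s. I did not re-photograph the violet rack or the bystanders, but the arm's path never went near them.

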